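# Clear the microscope bench

### The job

Clear up the microscope bench: stand the two amber reagent bottles upright in the divided aluminium tray, one in each compartment; lay both white slide boxes flat, label up, on the floor of the undivided grey tray, not on top of one another; and stand the eyepiece upright, lens up, in the round dish. Never tip the bottles over on the way, leave the cup and the gel bottle where they are, and leave everything released and at rest.

Things in the scene. Friction and masses are not known exactly. Their poses are not given: they have to be found in the camera images.
- tall_bottle_mid (a point): Tall amber glass reagent bottle with paper label and white cap: 92 mm high, body 42 mm in diameter up to 57 mm, then a neck and a 29 mm cap (the top 14 mm). Loose, standing upright on the bench. The point is on its axis, half-way up; z up its axis. About 70 g.
- short_bottle_mid (a point): Short amber glass reagent bottle with paper label and white cap: 66 mm high, body 42 mm in diameter up to 41 mm, then a neck and a 29 mm cap (the top 14 mm). Loose, standing upright on the bench. The point is on its axis, half-way up; z up its axis. About 70 g.
- long_box_mid (a point): Long white slide box, 84 x 30 x 22 mm high, with a grey seam near one end and a paper label on top. Loose, lying flat. Closed hard plastic. The point is at its centre, 11 mm above its underside; x along its length, y across its 30 mm width, z up. About 50 g.
- short_box_mid (a point): Short white slide box, 58 x 30 x 22 mm high, with a grey seam near one end and a paper label on top. Loose, lying flat. Closed hard plastic. The point is at its centre, 11 mm above its underside; x along its length, y across its 30 mm width, z up. About 50 g.
- eyepiece_mid (a point): Microscope eyepiece, a stepped black cylinder 50 mm high with a glass lens on top: lower 20 mm is 32 mm in diameter with a steel band, upper 30 mm is 40 mm in diameter. Loose, standing upright, lens up. The point is on its axis, half-way up. About 90 g.
- bottle_tray: Bottle tray: fixed bare aluminium tray, open on top, 80 mm (its x) by 155 mm (its y), walls and divider 12 mm high and 5 mm thick, floor 5 mm thick. A 5 mm wall across the middle (at y = 0) makes two compartments, each 70 by 70 mm inside, centred at y = +37.5 mm and y = -37.5 mm. Origin at the centre of its underside, on the bench.
- slide_tray: Slide tray: fixed plain grey plastic tray without divisions, open on top, 120 mm (its x) by 170 mm (its y), walls 15 mm high and 5 mm thick, floor 5 mm thick; 110 by 160 mm inside. Origin at the centre of its underside, on the bench.
- dish: Round dish: fixed white ceramic dish, 120 mm in diameter, rim 12 mm high, wall 4 mm, flat floor 4 mm thick, about 108 mm across inside. Origin at the centre of its underside, on the bench.
- cup: Bystander: empty white cup, 72 mm across the rim, 85 mm high, loose at one side of the work. Origin at the centre of its underside.
- gel_bottle: Bystander: green plastic gel bottle with white cap, 60 mm in diameter, 160 mm high, loose at one side of the work. Origin at the centre of its underside.
Mind the look-alikes: they are no part of the job. What is shaped like the part that bears short_box_mid but yellow is not meant.

How it is judged (in metres and radians):
At the end, for the whole second after the job is handed in: Bottles upright (0.15 rad) on the aluminium tray's floor, one per compartment; both slide boxes flat (0.12 rad), label up, on the grey tray's floor, not stacked or on a rim; eyepiece upright (0.15 rad), lens up, on the dish's floor; all at rest (under 20 mm/s) (x of tall_bottle_mid in the frame of bottle_tray between -0.03 and 0.03 m and z of tall_bottle_mid in the frame of bottle_tray between 0.045 and 0.057 m and angle between each of tall_bottle_mid, short_bottle_mid, eyepiece_mid's own z axis and vertical below 0.15 rad and x of short_bottle_mid in the frame of bottle_tray between -0.03 and 0.03 m and z of short_bottle_mid in the frame of bottle_tray between 0.032 and 0.044 m and ((y of tall_bottle_mid in the frame of bottle_tray between 0.012 and 0.068 m and y of short_bottle_mid in the frame of bottle_tray between -0.068 and -0.012 m) or (y of tall_bottle_mid in the frame of bottle_tray between -0.068 and -0.012 m and y of short_bottle_mid in the frame of bottle_tray between 0.012 and 0.068 m)) and x of long_box_mid in the frame of slide_tray between -0.048 and 0.048 m and y of long_box_mid in the frame of slide_tray between -0.073 and 0.073 m and z of long_box_mid in the frame of slide_tray between 0.01 and 0.021 m and angle between each of long_box_mid, short_box_mid's own z axis and vertical below 0.12 rad and x of short_box_mid in the frame of slide_tray between -0.048 and 0.048 m and y of short_box_mid in the frame of slide_tray between -0.073 and 0.073 m and z of short_box_mid in the frame of slide_tray between 0.01 and 0.021 m and horizontal distance between eyepiece_mid and dish below 0.042 m and z of eyepiece_mid in the frame of dish between 0.023 and 0.035 m and linear speed of each of tall_bottle, long_box, eyepiece, short_box, short_bottle below 0.02 m/s); the robot touches nothing.
It fails at once if a bottle is tipped more than 35 degrees (angle between any of tall_bottle_mid, short_bottle_mid's own z axis and vertical above 0.61 rad).
It fails at once if the cup or the gel bottle is moved more than 20 mm (distance of any of cup, gel_bottle from where it was at the start of the episode above 0.02 m).
It also fails if it takes over 115 s, if anything falls off the work surface, if the arm or the gripper's body presses on something with over 40 N, if the wrist force passes 120 N, or if a joint passes its speed limit or range.

### The arm

A 6-joint arm with a two-finger parallel gripper is mounted at the origin on the work surface. World frame = base frame: x ahead of the robot, y to its left, z up, the work surface at z = 0. Lengths are in mm, angles in rad, forces in N, time in s.
With the tool pointing down it reaches from about 225 to 875 mm from the base axis. Payload 3.4 kg.
Tool frame: the origin (TCP) lies midway between the tips of the shut fingers; the grasp point (between the pads) lies 19 mm behind it (pinch_z is the distance from the TCP to the grasp point, in mm); z points along the fingers, y is the line along which they close (so a half turn about z gives the same grasp; the last joint's range is limited). The gripper opens to 85 mm and grips with 20 to 120 N. Pads are 22 mm wide; open, the fingers measure 114 mm over their backs; the gripper's body (76 mm by 85 mm) begins 54 mm behind the grasp point. The pads swing forward as they close: fully open they stand 13 mm farther back than shut.
Start: joints at [-1.397, 0.276, 1.505, -0, 1.361, -0.121], TCP at [167.064, -550.229, 231.328] pointing down, gripper open.
Joint ranges: [-2.89, 2.89], [-0.75, 2.08], [0.22, 2.7], [-1.18, 4.32], [0.11, 2.71], [-2.7, 2.7]. Speed limits (rad/s): [2.57, 2.57, 3.14, 3.14, 3.14, 3.14].

### API

Orientations are given as a unit quaternion [x, y, z, w].
In Python, from plant import * gives the robot as it stands.
- The arm moves only by the tool arm_command, never from a script. Its argument "commands" is a list that holds one entry, the list of rows, each a list of 6 numbers: the shift along the tool's x, y, z in mm, then the turn, a rotation vector about the tool's x, y, z in rad. In form: [[[tx, ty, tz, rx, ry, rz], ...]]. A call has 1 to 12 rows; each row is the pose to reach, as a shift and turn from the pose commanded when the call began, along the tool's axes at that moment; what a row does not reach only later rows make up. A row lasts 1/12 s, in which the tool goes at most 41.7 mm and 7.16 degrees, less where a joint would pass 70% of its speed; a pose out of reach is approached as far as the arm can. A call with a gripper value outside its range is refused whole. "fingers" is the closure, from -1 (fully open) to 1 (shut), so that 0 is half open, set as the call begins (left out, the last holds). The fingers move at their own pace and stop on an object; the grip force is fixed at half the most. Time passes only in rows, so rows that repeat a pose let the fingers close. It gives the time, the measured TCP pose, the force, the opening and the grip force at its end, in the units of the state.
- get_obs(): the state, without advancing time (a new reading comes with each control period).
- get_image(name): name is "scene" or "top" or "wrist"; returns a dict with "img" (480x640x3 uint8, blue, green, red), "range_z" (480x640 float32, mm along the optical axis (not along the pixel's ray), 0 where there is no reading), "fx", "fy", "cx", "cy" (pixels), "D" ([k1, k2, p1, p2, k3] as OpenCV has them; the pictures are not rectified), "R" (3x3) and "t" (3): a world point X has camera coordinates R X + t; the wrist camera has in their place "tool_from_camera" (4x4, takes a point from camera to tool coordinates, whose origin is the TCP and whose axes are the flange's). Camera axes: x right, y down, z forward; pixel columns grow to the right and rows downward; lengths in mm; the calibration is good to about 2 mm. A picture is of the moment at which its call begins: read the wrist's pose just before it.
- finish_job(): hands the job in; it is judged then, once.
Trained networks look in a picture, given as the dict that the camera call returned (one of the last four; its "shot" number tells which), for a name from the list of things; names that differ only in an ending like _2 or _b are one class to them, and where a whole thing is asked for, a point or a joint stands for the part that bears it (a point fixed in the world has none). Each returns a list of dicts, best first, with "p" (0 to 1); they miss things now and then, are a little off and sometimes report something else, mostly with a low value. They report only what shows in the picture. A call takes as long as a camera call. They do not tell look-alikes from the thing itself.
- find_in(thing, picture): "bbox" ([left, top, width, height] in pixels, round what is visible of it).
- silhouettes(thing, picture): "mask" (480x640 bool, what is visible of it) and "bbox" ([left, top, width, height] in pixels, round what is visible of it).
The state is a dict: "time": time; "joint_positions": joint angles; "joint_vel": joint speeds; "joint_efforts": joint torques, N m; "eef_pos": TCP position; "orientation": TCP orientation; "ft_force": force on the tool from outside, world axes, zero at the start; "torque": the same for the moment, N m; "finger_gap": opening from 0.0 (shut) to 1.0 (fully open); "grip_force": force on a finger pad.
Only numpy, scipy, OpenCV 4.12 (cv2) and the standard library are available. Lean on these libraries where they do the work, as an engineer would, in place of code of your own. Each camera call takes 0.05 s, during which the arm holds its last target. There are 200 camera calls.

## Working session

There is one attempt and no reset: what is moved stays moved. The work goes in short steps, Python scripts to look and compute and a tool call to move; the robot and the scene stay as the last step left them, time stands still between calls to the robot, and variables do not carry over. Pictures are saved under pics/ and viewed, at most 14 in all, crops included, and the job is handed in when it is done.

Besides the shell and the picture viewer there is one more tool, called after "Emit:" by a JSON object that holds its "name" and its "arguments", one argument or row to a line. arm_command: Moves the arm, as the interface text tells. Its arguments: {"type":"object","properties":{"commands":{"type":"array","items":{"type":"array","items":{"type":"array","items":{"type":"number"}}}},"fingers":{"type":"number"}},"required":["commands"]}

```bash
mkdir -p pics; ls; cat > h.py <<'E'
from plant import *
import numpy as np, cv2
from scipy.spatial.transform import Rotation as Rn
NAMES=["tall_bottle_mid","short_bottle_mid","long_box_mid","short_box_mid","eyepiece_mid","bottle_tray","slide_tray","dish","cup","gel_bottle"]
def world(im,mask):
    v,u=np.nonzero(mask&(im["range_z"]>0)); z=im["range_z"][v,u].astype(float)
    K=np.array([[im["fx"],0,im["cx"]],[0,im["fy"],im["cy"]],[0,0,1.]])
    n=cv2.undistortPoints(np.stack([u,v],1).astype(np.float64)[:,None],K,np.array(im["D"],float))[:,0]
    P=np.c_[n*z[:,None],z]
    if "R" in im: return (P-np.array(im["t"]).ravel())@np.array(im["R"])
    return P
E
python3 - <<'E'
from h import *
o=get_obs();print(o["time"],o["eef_pos"],o["orientation"],o["finger_gap"])
for c in ["top","scene"]:
    im=get_image(c);cv2.imwrite(f"pics/{c}0.png",im["img"])
    for n in NAMES:
        for d in silhouettes(n,im)[:3]:
            if d["p"]<.2: continue
            P=world(im,d["mask"]); 
            if len(P)<10: print(c,n,d["bbox"],'few');continue
            zt=np.percentile(P[:,2],95); T=P[P[:,2]>zt-6]
            r=cv2.minAreaRect(T[:,:2].astype(np.float32))
            print(c,n,round(d["p"],2),np.round(d["bbox"]),"zt",round(zt),"top",np.round(r[0]),np.round(r[1]),round(r[2]),"med",np.round(np.median(P,0)),im["img"][d["mask"]].mean(0).round())
E
```

```text
pics
0.0 [ 166.93962233 -549.65793405  230.45698305] [ 9.89156624e-01  1.46861520e-01 -3.43350274e-05 -9.30745260e-04] 1.0003003628874203
top tall_bottle_mid 0.82 [251. 248.  21.  17.] zt 94 top [439. 138.] [26. 26.] 56 med [437. 133.  63.] [101. 109. 126.]
top short_bottle_mid 0.58 [317. 231.  17.  17.] zt 69 top [474.  -4.] [26. 26.] 89 med [472.  -2.  46.] [102. 110. 127.]
top long_box_mid 0.7 [440. 284.  38.  23.] zt 26 top [ 349. -305.] [83. 30.] 75 med [ 350. -304.   22.] [149. 154. 159.]
top long_box_mid 0.44 [ 90. 242.  44.  27.] zt 160 top [434. 461.] [26. 28.] 25 med [433. 447. 104.] [62. 80. 65.]
top short_box_mid 0.74 [186. 281.  17.  29.] zt 26 top [353. 285.] [31. 59.] 69 med [353. 284.  21.] [141. 147. 152.]
top short_box_mid 0.63 [229. 291.  26.  18.] zt 26 top [341. 184.] [29. 58.] 7 med [341. 184.  21.] [ 83. 146. 158.]
top short_box_mid 0.63 [140. 293.  22.  27.] zt 26 top [331. 391.] [58. 31.] 31 med [332. 389.  21.] [ 75. 135. 149.]
top eyepiece_mid 0.59 [390. 248.  22.  15.] zt 54 top [ 436. -170.] [38. 35.] 90 med [ 437. -167.   49.] [74. 73. 76.]
top bottle_tr
[... 1866 characters left out ...]
. 68.]
scene bottle_tray 0.94 [356. 319.  83.  62.] zt 13 top [559. 322.] [ 84. 154.] 3 med [558. 324.   5.] [112. 121. 130.]
scene slide_tray 0.79 [134. 187.  80.  68.] zt 15 top [ 537. -300.] [177. 123.] 73 med [ 537. -298.    5.] [58. 64. 67.]
scene dish 0.75 [134. 188.  81.  64.] zt 15 top [ 537. -300.] [177. 123.] 72 med [ 537. -301.    5.] [58. 65. 68.]
scene dish 0.74 [218. 274.  52.  49.] zt 13 top [636. -21.] [121. 117.] 26 med [635. -22.   4.] [144. 162. 161.]
scene cup 0.63 [147. 124.  28.  39.] zt 85 top [ 374. -463.] [77. 70.] 24 med [ 380. -458.   58.] [68. 77. 83.]
scene gel_bottle 0.6 [468. 291.  44.  60.] zt 159 top [440. 463.] [25. 27.] 66 med [456. 463.  95.] [53. 80. 65.]
```

```bash
python3 - <<'E'
from h import *
im=get_image("top")
c=im["img"][170:330,80:570];cv2.imwrite("pics/topcrop.png",cv2.resize(c,None,fx=1.6,fy=1.6,interpolation=cv2.INTER_CUBIC))
for n in ["long_box_mid","short_box_mid","bottle_tray","slide_tray"]:
    d=silhouettes(n,im)[0];P=world(im,d["mask"]);zt=np.percentile(P[:,2],95);T=P[P[:,2]>zt-6] if "box" in n else P
    b=cv2.boxPoints(cv2.minAreaRect(T[:,:2].astype(np.float32)));e=[b[1]-b[0],b[2]-b[1]];e=max(e,key=np.linalg.norm)
    print(n,np.round(b).tolist(),"long axis deg",np.degrees(np.arctan2(e[1],e[0])),b.mean(0))
o=get_obs();print(Rn.from_quat(o["orientation"]).as_matrix().round(3), o["time"])
w=get_image("wrist");print(w["tool_from_camera"])
E
```

```text
long_box_mid [[325.0, -342.0], [354.0, -349.0], [374.0, -268.0], [346.0, -261.0]] long axis deg 75.65739 [ 349.7711  -304.99014]
short_box_mid [[320.0, 281.0], [376.0, 262.0], [385.0, 290.0], [329.0, 308.0]] long axis deg -18.550148 [352.5563  285.03693]
bottle_tray [[507.0, 403.0], [521.0, 238.0], [607.0, 245.0], [593.0, 410.0]] long axis deg -85.25607 [557.0756  324.04407]
slide_tray [[452.0, -366.0], [570.0, -400.0], [617.0, -237.0], [500.0, -203.0]] long axis deg 73.71527 [ 534.8782  -301.33548]
[[ 0.957  0.291  0.   ]
 [ 0.291 -0.957 -0.   ]
 [ 0.     0.    -1.   ]] 1.35
[[-1.08729489e-03 -9.63194464e-01 -2.68803351e-01  6.75487089e+01]
 [ 9.99999380e-01 -1.11203969e-03 -6.02066377e-05  5.55638797e-01]
 [-2.40929293e-04 -2.68803249e-01  9.63195076e-01 -1.41876106e+02]
 [ 0.00000000e+00  0.00000000e+00  0.00000000e+00  1.00000000e+00]]
```

View pics/topcrop.png

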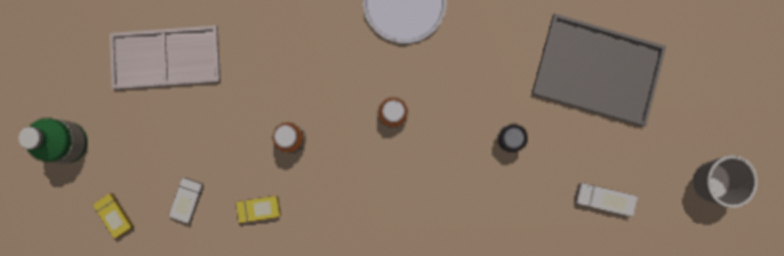

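```bash
cat > plan.py <<'E'
import json,sys,numpy as np
# args: x,y,z,psi_deg,nrows ... ; prints tool-frame rows from commanded pose c.json ("-n" = dry)
try: c=np.array(json.load(open("c.json")))
except Exception: c=np.array([167.064,-550.229,231.328,np.radians(16.89)])
s=c.copy();cur=np.zeros(4);C,S=np.cos(s[3]),np.sin(s[3]);A=np.array([[C,S,0],[S,-C,0],[0,0,-1]])
rows=[]
for a in sys.argv[1:]:
    x,y,z,p,n=map(float,a.split(","));p=np.radians(p)
    dp=-(p-s[3]);t=np.r_[A.T@(np.array([x,y,z])-s[:3]),dp]
    for k in range(1,int(n)+1):
        r=cur+(t-cur)*k/n; rows.append([round(v) for v in r[:3]]+[0,0,round(r[3],2)])
    cur=t
json.dump(list(s[:3]+A@np.array(rows[-1][:3]))+[s[3]-rows[-1][5]],open("c.json","w"))
print(len(rows),json.dumps(rows))
E
python3 plan.py 351,-304,160,75.6,10
```

```text
10 [[25, -18, 7, 0, 0, -0.1], [50, -36, 14, 0, 0, -0.2], [74, -55, 21, 0, 0, -0.31], [99, -73, 29, 0, 0, -0.41], [124, -91, 36, 0, 0, -0.51], [149, -109, 43, 0, 0, -0.61], [173, -128, 50, 0, 0, -0.72], [198, -146, 57, 0, 0, -0.82], [223, -164, 64, 0, 0, -0.92], [248, -182, 71, 0, 0, -1.02]]
```

Candidates for the short white box in the top picture: white (195,295); yellow look-alikes (242,300) and (151,306), so I choose the white one. The long white box is at (459,295), with no twin.

Emit:
{"name": "arm_command", "arguments": {
  "commands": [
    [[25,-18,7,0,0,-0.1],[50,-36,14,0,0,-0.2],[74,-55,21,0,0,-0.31],[99,-73,29,0,0,-0.41],[124,-91,36,0,0,-0.51],[149,-109,43,0,0,-0.61],[173,-128,50,0,0,-0.72],[198,-146,57,0,0,-0.82],[223,-164,64,0,0,-0.92],[248,-182,71,0,0,-1.02],[248,-182,71,0,0,-1.02]]
  ],
  "fingers": -1
}}

```text
time: 2.32
eef_pos: [353.0, -299.0, 159.2]
orientation: [0.789, 0.614, 0.001, -0.002]
ft_force: [-0.3, 0.4, -0.4]
finger_gap: 1.0
grip_force: 0.0
```

```bash
cat > wr.py <<'E'
from h import *
import sys,json
def look(n,save=None,k=1):
    o=get_obs();w=get_image("wrist")
    if save: cv2.imwrite(f"pics/{save}.png",w["img"])
    M=Rn.from_quat(o["orientation"]).as_matrix();T=np.array(w["tool_from_camera"])
    print("t",o["time"],"tcp",np.round(o["eef_pos"],1),"gap",round(o["finger_gap"],2),"cmd",np.round(json.load(open("c.json")),2))
    for d in silhouettes(n,w)[:k]:
        P=world(w,d["mask"]);P=(P@T[:3,:3].T+T[:3,3])@M.T+o["eef_pos"]
        zt=np.percentile(P[:,2],90);Q=P[abs(P[:,2]-zt)<5]
        b=cv2.boxPoints(cv2.minAreaRect(Q[:,:2].astype(np.float32)));e=[b[1]-b[0],b[2]-b[1]];L=sorted(map(np.linalg.norm,e));e=max(e,key=np.linalg.norm)
        print(n,round(d["p"],2),np.round(d["bbox"]),"ctr",b.mean(0).round(1),"size",np.round(L),"ang",np.degrees(np.arctan2(e[1],e[0])).round(1),"zt",zt.round(1),"bgr",w["img"][d["mask"]].mean(0).round())
if __name__=="__main__": look(sys.argv[1],sys.argv[2] if len(sys.argv)>2 else None,2)
E
python3 wr.py long_box_mid w1
```

```text
t 2.3167 tcp [ 353.  -299.   159.2] gap 1.0 cmd [ 351.49 -304.03  160.33    1.31]
long_box_mid 0.85 [295. 181.  44. 113.] ctr [ 349.7 -306.5] size [30. 84.] ang 76.1 zt 22.1 bgr [145. 168. 171.]
```

View pics/w1.png

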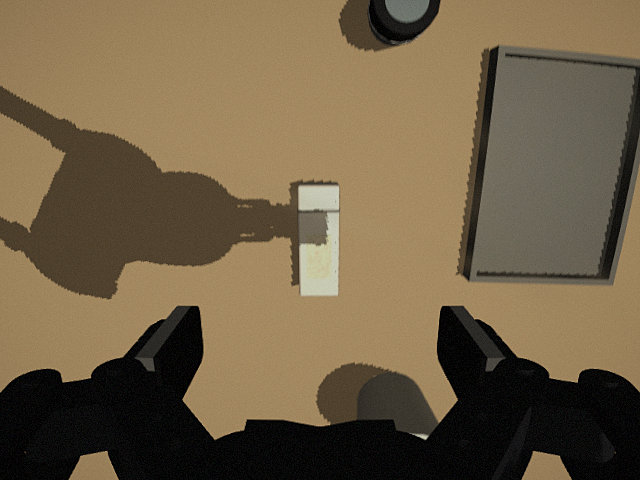

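```bash
python3 plan.py 350,-305.5,20,75.8,5  350,-305.5,4,75.8,2  350,-305.5,4,75.8,3
```

```text
10 [[0, 0, 28, 0, 0, -0.0], [-1, 0, 56, 0, 0, -0.0], [-1, -1, 84, 0, 0, -0.0], [-1, -1, 112, 0, 0, -0.01], [-2, -1, 140, 0, 0, -0.01], [-2, -1, 148, 0, 0, -0.01], [-2, -1, 156, 0, 0, -0.01], [-2, -1, 156, 0, 0, -0.01], [-2, -1, 156, 0, 0, -0.01], [-2, -1, 156, 0, 0, -0.01]]
```

Emit:
{"name": "arm_command", "arguments": {
  "commands": [
    [[0,0,28,0,0,0],[-1,0,56,0,0,0],[-1,-1,84,0,0,0],[-1,-1,112,0,0,-0.01],[-2,-1,140,0,0,-0.01],[-2,-1,148,0,0,-0.01],[-2,-1,156,0,0,-0.01],[-2,-1,156,0,0,-0.01],[-2,-1,156,0,0,-0.01],[-2,-1,156,0,0,-0.01]]
  ]
}}

```text
time: 3.25
eef_pos: [350.8, -307.0, 5.6]
orientation: [0.789, 0.615, 0.0, 0.002]
ft_force: [0.9, 1.1, 0.2]
finger_gap: 0.998
grip_force: 0.0
```

Emit:
{"name": "arm_command", "arguments": {
  "commands": [
    [[0,0,0,0,0,0],[0,0,0,0,0,0],[0,0,0,0,0,0],[0,0,0,0,0,0],[0,0,0,0,0,0],[0,0,0,0,0,0],[0,0,0,0,0,0],[0,0,0,0,0,0]]
  ],
  "fingers": 1
}}

```text
time: 3.92
eef_pos: [350.4, -306.1, 4.9]
orientation: [0.788, 0.615, 0.0, 0.001]
ft_force: [-0.2, 0.9, 5.8]
finger_gap: 0.335
grip_force: 61.1
```

```bash
python3 plan.py 350,-306,120,75.8,4 526,-335.5,120,120,8;python3 plan.py 526,-335.5,120,163.5,7 526,-335.5,30,163.5,3;  python3 plan.py 526,-335.5,10.5,163.5,4 526,-335.5,10.5,163.5,2
```

```text
12 [[0, 0, -29, 0, 0, 0.0], [0, 0, -58, 0, 0, 0.0], [0, 0, -87, 0, 0, 0.0], [0, 0, -116, 0, 0, 0.0], [1, 22, -116, 0, 0, -0.09], [3, 45, -116, 0, 0, -0.19], [5, 67, -116, 0, 0, -0.29], [7, 89, -116, 0, 0, -0.38], [9, 111, -116, 0, 0, -0.48], [10, 133, -116, 0, 0, -0.58], [12, 156, -116, 0, 0, -0.67], [14, 178, -116, 0, 0, -0.77]]
10 [[0, 0, 0, 0, 0, -0.11], [0, 0, 0, 0, 0, -0.22], [0, 0, 0, 0, 0, -0.33], [0, 0, 0, 0, 0, -0.43], [0, 0, 0, 0, 0, -0.54], [0, 0, 0, 0, 0, -0.65], [0, 0, 0, 0, 0, -0.76], [0, 0, 30, 0, 0, -0.76], [0, 0, 60, 0, 0, -0.76], [0, 0, 90, 0, 0, -0.76]]
6 [[0, 0, 5, 0, 0, 0.0], [0, 0, 10, 0, 0, 0.0], [0, 0, 15, 0, 0, 0.0], [0, 0, 20, 0, 0, 0.0], [0, 0, 20, 0, 0, 0.0], [0, 0, 20, 0, 0, 0.0]]
```

Emit:
{"name": "arm_command", "arguments": {
  "commands": [
    [[0,0,-29,0,0,0],[0,0,-58,0,0,0],[0,0,-87,0,0,0],[0,0,-116,0,0,0],[1,22,-116,0,0,-0.09],[3,45,-116,0,0,-0.19],[5,67,-116,0,0,-0.29],[7,89,-116,0,0,-0.38],[9,111,-116,0,0,-0.48],[10,133,-116,0,0,-0.58],[12,156,-116,0,0,-0.67],[14,178,-116,0,0,-0.77]]
  ]
}}

```text
time: 4.92
eef_pos: [527.0, -335.4, 119.8]
orientation: [0.498, 0.867, 0.0, -0.0]
ft_force: [-0.5, -0.2, 0.1]
finger_gap: 0.335
grip_force: 60.3
```

Emit:
{"name": "arm_command", "arguments": {
  "commands": [
    [[0,0,0,0,0,-0.11],[0,0,0,0,0,-0.22],[0,0,0,0,0,-0.33],[0,0,0,0,0,-0.43],[0,0,0,0,0,-0.54],[0,0,0,0,0,-0.65],[0,0,0,0,0,-0.76],[0,0,30,0,0,-0.76],[0,0,60,0,0,-0.76],[0,0,90,0,0,-0.76]]
  ]
}}

```text
time: 5.75
eef_pos: [526.2, -335.5, 29.6]
orientation: [0.143, 0.99, -0.0, 0.001]
ft_force: [0.9, -0.5, -0.7]
finger_gap: 0.335
grip_force: 60.3
```

Emit:
{"name": "arm_command", "arguments": {
  "commands": [
    [[0,0,5,0,0,0],[0,0,10,0,0,0],[0,0,15,0,0,0],[0,0,20,0,0,0],[0,0,20,0,0,0],[0,0,20,0,0,0]]
  ]
}}

```text
time: 6.25
eef_pos: [526.6, -335.9, 11.3]
orientation: [0.143, 0.99, -0.0, 0.001]
ft_force: [-0.2, -0.2, -0.4]
finger_gap: 0.333
grip_force: 60.3
```

Emit:
{"name": "arm_command", "arguments": {
  "commands": [
    [[0,0,0,0,0,0],[0,0,0,0,0,0],[0,0,0,0,0,0],[0,0,0,0,0,0],[0,0,0,0,0,0]]
  ],
  "fingers": -0.18
}}

```text
time: 6.67
eef_pos: [526.2, -335.6, 10.6]
orientation: [0.143, 0.99, -0.0, 0.0]
ft_force: [1.2, 0.0, 0.5]
finger_gap: 0.59
grip_force: 0.0
```

```bash
python3 plan.py 526,-335.5,130,163.5,5 438,-168.5,150,150,6 438,-168.5,150,150,1
```

```text
12 [[0, 0, -24, 0, 0, 0.0], [0, 0, -48, 0, 0, 0.0], [0, 0, -72, 0, 0, 0.0], [0, 0, -96, 0, 0, 0.0], [0, 0, -120, 0, 0, 0.0], [22, 23, -123, 0, 0, 0.04], [44, 45, -126, 0, 0, 0.08], [66, 68, -130, 0, 0, 0.12], [88, 90, -133, 0, 0, 0.16], [110, 113, -136, 0, 0, 0.2], [132, 135, -140, 0, 0, 0.24], [132, 135, -140, 0, 0, 0.24]]
```

Emit:
{"name": "arm_command", "arguments": {
  "commands": [
    [[0,0,-24,0,0,0],[0,0,-48,0,0,0],[0,0,-72,0,0,0],[0,0,-96,0,0,0],[0,0,-120,0,0,0],[22,23,-123,0,0,0.04],[44,45,-126,0,0,0.08],[66,68,-130,0,0,0.12],[88,90,-133,0,0,0.16],[110,113,-136,0,0,0.2],[132,135,-140,0,0,0.24],[132,135,-140,0,0,0.24]]
  ]
}}

```text
time: 7.67
eef_pos: [433.5, -163.5, 150.6]
orientation: [0.26, 0.966, 0.001, -0.002]
ft_force: [-0.4, 0.2, -0.4]
finger_gap: 0.593
grip_force: 0.0
```

Emit:
{"name": "arm_command", "arguments": {
  "commands": [
    [[0,0,0,0,0,0],[0,0,0,0,0,0],[0,0,0,0,0,0]]
  ],
  "fingers": -1
}}

```text
time: 7.92
eef_pos: [438.5, -169.6, 150.5]
orientation: [0.26, 0.965, -0.0, 0.001]
ft_force: [0.6, 0.2, -0.3]
finger_gap: 0.979
grip_force: 0.0
```

```bash
python3 wr.py eyepiece_mid w2; python3 - <<'E'
from h import *
im=get_image("top")
for n in ["long_box_mid","slide_tray"]:
    for d in silhouettes(n,im)[:1]:
        P=world(im,d["mask"]);print(n,d["p"],d["bbox"],np.median(P,0),np.percentile(P[:,2],[10,95]))
E
```

```text
t 7.9167 tcp [ 438.5 -169.6  150.5] gap 0.98 cmd [ 437.65 -168.65  150.33    2.61]
eyepiece_mid 0.9 [285. 203.  68.  69.] ctr [ 436.7 -170.6] size [39. 39.] ang 23.0 zt 50.4 bgr [67. 71. 73.]
long_box_mid 0.69 [460.0, 197.7, 20.2, 25.7] [ 542.41873659 -339.44710195   26.27901152] [22.06602932 30.83368644]
slide_tray 0.58 [416.9, 177.4, 80.1, 51.0] [ 571.24295242 -310.09427095    5.33791447] [ 1.25088367 16.24967996]
```

View pics/w2.png

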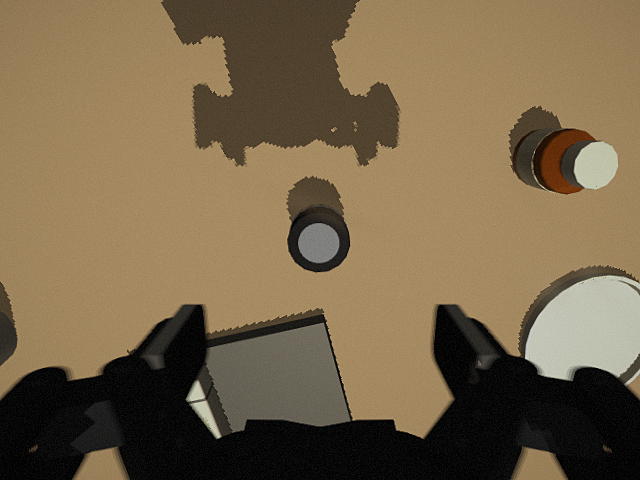

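```bash
python3 plan.py 437,-170,30,150,5  437,-170,12,150,2  437,-170,12,150,3; python3 plan.py 437,-170,80,150,3 635,-22,80,150,8 635,-22,80,150,1;python3 plan.py 635,-22,25,150,4 635,-22,17.5,150,3 635,-22,17.5,150,1; cat c.json
```

```text
10 [[0, 0, 24, 0, 0, -0.0], [0, -1, 48, 0, 0, -0.0], [0, -1, 72, 0, 0, -0.0], [0, -1, 96, 0, 0, -0.0], [0, -1, 120, 0, 0, -0.0], [0, -1, 129, 0, 0, -0.0], [0, -1, 138, 0, 0, -0.0], [0, -1, 138, 0, 0, -0.0], [0, -1, 138, 0, 0, -0.0], [0, -1, 138, 0, 0, -0.0]]
12 [[0, 0, -23, 0, 0, -0.0], [0, 0, -45, 0, 0, -0.0], [0, 0, -68, 0, 0, -0.0], [-12, 28, -68, 0, 0, -0.0], [-24, 56, -68, 0, 0, -0.0], [-36, 85, -68, 0, 0, -0.0], [-48, 113, -68, 0, 0, -0.0], [-61, 142, -68, 0, 0, -0.0], [-73, 170, -68, 0, 0, -0.0], [-85, 199, -68, 0, 0, -0.0], [-97, 227, -68, 0, 0, -0.0], [-97, 227, -68, 0, 0, -0.0]]
8 [[0, 0, 14, 0, 0, -0.0], [0, 0, 28, 0, 0, -0.0], [0, 0, 41, 0, 0, -0.0], [0, 0, 55, 0, 0, -0.0], [0, 0, 58, 0, 0, -0.0], [0, 0, 60, 0, 0, -0.0], [0, 0, 63, 0, 0, -0.0], [0, 0, 63, 0, 0, -0.0]]
[635.1231928117538, -22.06337864499011, 17.328000000000003, 2.614786110661842]
```

Emit:
{"name": "arm_command", "arguments": {
  "commands": [
    [[0,0,24,0,0,0],[0,-1,48,0,0,0],[0,-1,72,0,0,0],[0,-1,96,0,0,0],[0,-1,120,0,0,0],[0,-1,129,0,0,0],[0,-1,138,0,0,0],[0,-1,138,0,0,0],[0,-1,138,0,0,0],[0,-1,138,0,0,0]]
  ]
}}

```text
time: 9.0
eef_pos: [438.1, -170.1, 13.2]
orientation: [0.26, 0.966, -0.0, 0.001]
ft_force: [-0.3, 0.5, 0.1]
finger_gap: 0.999
grip_force: 0.0
```

Emit:
{"name": "arm_command", "arguments": {
  "commands": [
    [[0,0,0,0,0,0],[0,0,0,0,0,0],[0,0,0,0,0,0],[0,0,0,0,0,0],[0,0,0,0,0,0],[0,0,0,0,0,0],[0,0,0,0,0,0],[0,0,0,0,0,0]]
  ],
  "fingers": 1
}}

```text
time: 9.67
eef_pos: [437.4, -169.7, 13.1]
orientation: [0.26, 0.966, -0.0, 0.0]
ft_force: [-0.8, 0.1, 5.6]
finger_gap: 0.453
grip_force: 59.7
```

Emit:
{"name": "arm_command", "arguments": {
  "commands": [
    [[0,0,-23,0,0,0],[0,0,-45,0,0,0],[0,0,-68,0,0,0],[-12,28,-68,0,0,0],[-24,56,-68,0,0,0],[-36,85,-68,0,0,0],[-48,113,-68,0,0,0],[-61,142,-68,0,0,0],[-73,170,-68,0,0,0],[-85,199,-68,0,0,0],[-97,227,-68,0,0,0],[-97,227,-68,0,0,0]]
  ]
}}

```text
time: 10.67
eef_pos: [640.3, -18.7, 80.3]
orientation: [0.259, 0.966, 0.002, 0.003]
ft_force: [0.8, -0.1, 0.6]
finger_gap: 0.453
grip_force: 60.6
```

Emit:
{"name": "arm_command", "arguments": {
  "commands": [
    [[0,0,14,0,0,0],[0,0,28,0,0,0],[0,0,41,0,0,0],[0,0,55,0,0,0],[0,0,58,0,0,0],[0,0,60,0,0,0],[0,0,63,0,0,0],[0,0,63,0,0,0]]
  ]
}}

```text
time: 11.33
eef_pos: [635.2, -22.3, 17.5]
orientation: [0.26, 0.965, -0.0, 0.0]
ft_force: [-0.4, 0.4, -1.4]
finger_gap: 0.452
grip_force: 60.6
```

Emit:
{"name": "arm_command", "arguments": {
  "commands": [
    [[0,0,0,0,0,0],[0,0,0,0,0,0],[0,0,0,0,0,0],[0,0,0,0,0,0],[0,0,0,0,0,0],[0,0,0,0,0,0]]
  ],
  "fingers": -1
}}

```text
time: 11.83
eef_pos: [635.2, -22.1, 17.5]
orientation: [0.26, 0.966, -0.0, 0.0]
ft_force: [-0.6, 1.7, -0.0]
finger_gap: 1.0
grip_force: 0.0
```

```bash
python3 plan.py 635,-22,160,150,5 475.5,-3,170,110,7
```

```text
12 [[0, 0, -29, 0, 0, -0.0], [0, 0, -57, 0, 0, -0.0], [0, 0, -86, 0, 0, -0.0], [0, 0, -114, 0, 0, -0.0], [0, 0, -143, 0, 0, -0.0], [21, -9, -144, 0, 0, 0.1], [42, -18, -146, 0, 0, 0.2], [63, -27, -147, 0, 0, 0.3], [84, -36, -148, 0, 0, 0.4], [105, -46, -150, 0, 0, 0.5], [127, -55, -151, 0, 0, 0.6], [148, -64, -153, 0, 0, 0.69]]
```

Emit:
{"name": "arm_command", "arguments": {
  "commands": [
    [[0,0,-29,0,0,0],[0,0,-57,0,0,0],[0,0,-86,0,0,0],[0,0,-114,0,0,0],[0,0,-143,0,0,0],[21,-9,-144,0,0,0.1],[42,-18,-146,0,0,0.2],[63,-27,-147,0,0,0.3],[84,-36,-148,0,0,0.4],[105,-46,-150,0,0,0.5],[127,-55,-151,0,0,0.6],[148,-64,-153,0,0,0.69]]
  ]
}}

```text
time: 12.83
eef_pos: [473.5, -2.8, 170.2]
orientation: [0.574, 0.819, -0.0, -0.0]
ft_force: [0.2, -0.1, 0.6]
finger_gap: 1.002
grip_force: 0.0
```

Emit:
{"name": "arm_command", "arguments": {
  "commands": [
    [[0,0,0,0,0,0],[0,0,0,0,0,0],[0,0,0,0,0,0]]
  ]
}}

```text
time: 13.08
eef_pos: [476.0, -3.2, 170.7]
orientation: [0.571, 0.821, 0.0, 0.001]
ft_force: [-0.3, -0.6, 0.3]
finger_gap: 1.004
grip_force: 0.0
```

```bash
python3 wr.py short_bottle_mid w3;python3 - <<'E'
from h import *
im=get_image("top")
for n in ["long_box_mid","slide_tray","eyepiece_mid","dish"]:
    for d in silhouettes(n,im)[:1]:
        P=world(im,d["mask"]);print(n,d["p"],d["bbox"],np.median(P,0).round(),np.percentile(P[:,2],[10,50,95]).round())
E
```

```text
t 13.0833 tcp [476.   -3.2 170.7] gap 1.0 cmd [475.01  -2.98 170.33   1.92]
short_bottle_mid 0.66 [288. 193.  57.  72.] ctr [473.6  -4.5] size [27. 28.] ang -70.5 zt 65.7 bgr [ 99. 122. 140.]
long_box_mid 0.78 [454.6, 199.2, 26.8, 37.8] [ 524. -334.   26.] [14. 26. 31.]
slide_tray 0.85 [411.6, 179.7, 84.5, 67.9] [ 537. -289.    5.] [ 1.  5. 16.]
eyepiece_mid 0.68 [323.6, 156.7, 18.9, 19.1] [632. -21.  53.] [50. 53. 58.]
dish 0.75 [309.3, 146.9, 46.9, 45.5] [644. -27.   4.] [ 0.  4. 12.]
```

View pics/w3.png

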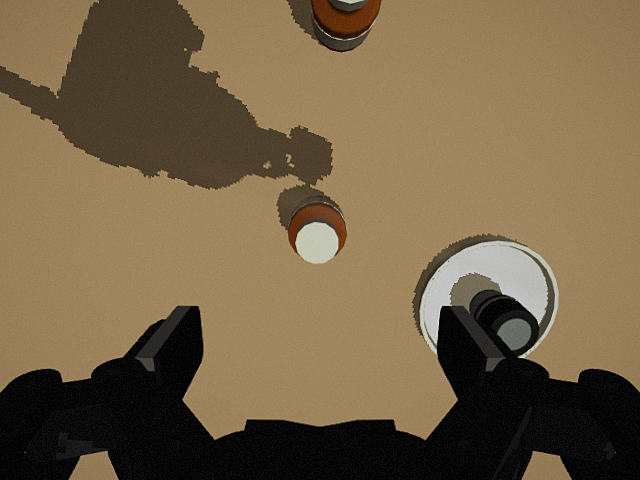

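```bash
python3 plan.py 474,-4,35,110,5  474,-4,8,110,3  474,-4,8,110,3; python3 plan.py 474,-4,110,110,5 ; python3 plan.py 555,359.5,110,94.5,11 555,359.5,110,94.5,1;python3 plan.py 555,359.5,22,94.5,4 555,359.5,13.4,94.5,4 555,359.5,13.4,94.5,1; cat c.json
```

```text
11 [[0, 0, 27, 0, 0, 0.0], [0, -1, 54, 0, 0, 0.0], [0, -1, 81, 0, 0, 0.0], [0, -1, 108, 0, 0, 0.0], [-1, -1, 135, 0, 0, 0.0], [-1, -1, 144, 0, 0, 0.0], [-1, -1, 153, 0, 0, 0.0], [-1, -1, 162, 0, 0, 0.0], [-1, -1, 162, 0, 0, 0.0], [-1, -1, 162, 0, 0, 0.0], [-1, -1, 162, 0, 0, 0.0]]
5 [[0, 0, -20, 0, 0, 0.0], [0, 0, -41, 0, 0, 0.0], [0, 0, -61, 0, 0, 0.0], [0, 0, -81, 0, 0, 0.0], [0, 0, -102, 0, 0, 0.0]]
12 [[28, 18, 0, 0, 0, 0.03], [57, 37, 0, 0, 0, 0.05], [85, 55, 0, 0, 0, 0.08], [114, 73, 0, 0, 0, 0.1], [142, 92, 0, 0, 0, 0.13], [171, 110, 0, 0, 0, 0.15], [199, 128, 0, 0, 0, 0.18], [228, 147, 0, 0, 0, 0.2], [256, 165, 0, 0, 0, 0.23], [285, 183, 0, 0, 0, 0.25], [313, 202, 0, 0, 0, 0.28], [313, 202, 0, 0, 0, 0.28]]
9 [[0, 0, 22, 0, 0, -0.0], [0, 0, 44, 0, 0, -0.0], [0, 0, 66, 0, 0, -0.0], [0, 0, 88, 0, 0, -0.0], [0, 0, 90, 0, 0, -0.0], [0, 0, 93, 0, 0, -0.0], [0, 0, 95, 0, 0, -0.0], [0, 0, 97, 0, 0, -0.0], [0, 0, 97, 0, 0, -0.0]]
[555.3966625012467, 359.355039585069, 13.328000000000003, 1.644786110661842]
```

Emit:
{"name": "arm_command", "arguments": {
  "commands": [
    [[0,0,27,0,0,0],[0,-1,54,0,0,0],[0,-1,81,0,0,0],[0,-1,108,0,0,0],[-1,-1,135,0,0,0],[-1,-1,144,0,0,0],[-1,-1,153,0,0,0],[-1,-1,162,0,0,0],[-1,-1,162,0,0,0],[-1,-1,162,0,0,0],[-1,-1,162,0,0,0]]
  ]
}}

```text
time: 14.35
eef_pos: [475.4, -4.4, 9.2]
orientation: [0.572, 0.821, 0.0, 0.001]
ft_force: [-0.9, -0.2, 1.4]
finger_gap: 1.001
grip_force: 0.0
```

Emit:
{"name": "arm_command", "arguments": {
  "commands": [
    [[0,0,0,0,0,0],[0,0,0,0,0,0],[0,0,0,0,0,0],[0,0,0,0,0,0],[0,0,0,0,0,0],[0,0,0,0,0,0],[0,0,0,0,0,0],[0,0,0,0,0,0]]
  ],
  "fingers": 1
}}

```text
time: 15.02
eef_pos: [474.7, -4.3, 9.1]
orientation: [0.572, 0.821, 0.0, 0.0]
ft_force: [-1.5, -0.1, 5.9]
finger_gap: 0.472
grip_force: 60.1
```

Emit:
{"name": "arm_command", "arguments": {
  "commands": [
    [[0,0,-20,0,0,0],[0,0,-41,0,0,0],[0,0,-61,0,0,0],[0,0,-81,0,0,0],[0,0,-102,0,0,0]]
  ]
}}

```text
time: 15.43
eef_pos: [473.9, -4.2, 111.1]
orientation: [0.572, 0.821, -0.0, -0.0]
ft_force: [0.0, -0.0, -1.0]
finger_gap: 0.474
grip_force: 60.8
```

Gripped (40 mm opening) and lifted.

Emit:
{"name": "arm_command", "arguments": {
  "commands": [
    [[28,18,0,0,0,0.03],[57,37,0,0,0,0.05],[85,55,0,0,0,0.08],[114,73,0,0,0,0.1],[142,92,0,0,0,0.13],[171,110,0,0,0,0.15],[199,128,0,0,0,0.18],[228,147,0,0,0,0.2],[256,165,0,0,0,0.23],[285,183,0,0,0,0.25],[313,202,0,0,0,0.28],[313,202,0,0,0,0.28]]
  ]
}}

```text
time: 16.43
eef_pos: [556.8, 365.9, 109.8]
orientation: [0.68, 0.734, 0.003, -0.001]
ft_force: [-0.5, 1.0, -0.8]
finger_gap: 0.474
grip_force: 60.8
```

Emit:
{"name": "arm_command", "arguments": {
  "commands": [
    [[0,0,22,0,0,0],[0,0,44,0,0,0],[0,0,66,0,0,0],[0,0,88,0,0,0],[0,0,90,0,0,0],[0,0,93,0,0,0],[0,0,95,0,0,0],[0,0,97,0,0,0],[0,0,97,0,0,0]]
  ]
}}

```text
time: 17.18
eef_pos: [556.1, 359.6, 14.3]
orientation: [0.68, 0.733, 0.001, 0.0]
ft_force: [0.7, 0.1, -1.1]
finger_gap: 0.472
grip_force: 60.8
```

```bash
python3 wr.py short_bottle_mid
```

```text
t 17.1833 tcp [556.1 359.6  14.3] gap 0.47 cmd [555.4  359.36  13.33   1.64]
short_bottle_mid 0.91 [255. 255. 130. 174.] ctr [556.2 363.5] size [20. 28.] ang -6.3 zt 70.7 bgr [ 54.  79. 108.]
```

Emit:
{"name": "arm_command", "arguments": {
  "commands": [
    [[0,0,0,0,0,0],[0,0,0,0,0,0],[0,0,0,0,0,0],[0,0,0,0,0,0],[0,0,0,0,0,0],[0,0,0,0,0,0]]
  ],
  "fingers": -1
}}

```text
time: 17.78
eef_pos: [555.4, 359.3, 13.3]
orientation: [0.68, 0.733, 0.0, 0.0]
ft_force: [0.3, -0.1, -0.2]
finger_gap: 1.001
grip_force: 0.0
```

```bash
python3 plan.py 555,359.5,150,94.5,5 440.5,139.5,190,94.5,7
```

```text
12 [[0, 0, -27, 0, 0, -0.0], [0, 0, -55, 0, 0, -0.0], [0, 0, -82, 0, 0, -0.0], [0, 0, -109, 0, 0, -0.0], [0, 0, -137, 0, 0, -0.0], [-30, -19, -142, 0, 0, -0.0], [-60, -38, -148, 0, 0, -0.0], [-90, -56, -154, 0, 0, -0.0], [-120, -75, -160, 0, 0, -0.0], [-150, -94, -165, 0, 0, -0.0], [-181, -112, -171, 0, 0, -0.0], [-211, -131, -177, 0, 0, -0.0]]
```

Emit:
{"name": "arm_command", "arguments": {
  "commands": [
    [[0,0,-27,0,0,0],[0,0,-55,0,0,0],[0,0,-82,0,0,0],[0,0,-109,0,0,0],[0,0,-137,0,0,0],[-30,-19,-142,0,0,0],[-60,-38,-148,0,0,0],[-90,-56,-154,0,0,0],[-120,-75,-160,0,0,0],[-150,-94,-165,0,0,0],[-181,-112,-171,0,0,0],[-211,-131,-177,0,0,0]]
  ]
}}

```text
time: 18.78
eef_pos: [439.3, 137.9, 190.5]
orientation: [0.68, 0.733, -0.0, 0.0]
ft_force: [1.1, -0.7, 1.2]
finger_gap: 0.999
grip_force: 0.0
```

Emit:
{"name": "arm_command", "arguments": {
  "commands": [
    [[0,0,0,0,0,0],[0,0,0,0,0,0],[0,0,0,0,0,0]]
  ]
}}

```text
time: 19.03
eef_pos: [440.9, 139.5, 190.6]
orientation: [0.681, 0.733, 0.001, 0.0]
ft_force: [0.7, 0.1, 0.2]
finger_gap: 0.997
grip_force: 0.0
```

```bash
python3 wr.py tall_bottle_mid w4
```

```text
t 19.0333 tcp [440.9 139.5 190.6] gap 1.0 cmd [440.35 139.25 190.33   1.64]
tall_bottle_mid 0.65 [292. 194.  56.  75.] ctr [439.1 139.3] size [28. 28.] ang 20.6 zt 91.7 bgr [ 83. 105. 124.]
```

View pics/w4.png

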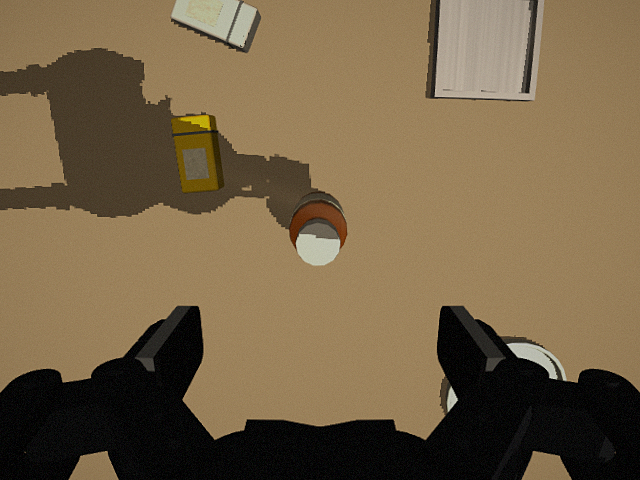

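```bash
python3 plan.py 439.5,139.5,50,94.5,5  439.5,139.5,25,94.5,3  439.5,139.5,25,94.5,3; python3 plan.py 439.5,139.5,80,94.5,4 561,284.5,80,94.5,7 561,284.5,80,94.5,1 ;python3 plan.py 561,284.5,38,94.5,4 561,284.5,30.4,94.5,4 561,284.5,30.4,94.5,1; cat c.json
```

```text
11 [[0, 0, 28, 0, 0, -0.0], [0, 0, 56, 0, 0, -0.0], [0, 0, 84, 0, 0, -0.0], [0, -1, 112, 0, 0, -0.0], [0, -1, 140, 0, 0, -0.0], [0, -1, 149, 0, 0, -0.0], [0, -1, 157, 0, 0, -0.0], [0, -1, 165, 0, 0, -0.0], [0, -1, 165, 0, 0, -0.0], [0, -1, 165, 0, 0, -0.0], [0, -1, 165, 0, 0, -0.0]]
12 [[0, 0, -14, 0, 0, -0.0], [0, 0, -27, 0, 0, -0.0], [0, 0, -41, 0, 0, -0.0], [0, 0, -55, 0, 0, -0.0], [20, 19, -55, 0, 0, -0.0], [39, 38, -55, 0, 0, -0.0], [58, 57, -55, 0, 0, -0.0], [78, 76, -55, 0, 0, -0.0], [97, 94, -55, 0, 0, -0.0], [117, 113, -55, 0, 0, -0.0], [136, 132, -55, 0, 0, -0.0], [136, 132, -55, 0, 0, -0.0]]
9 [[0, 0, 11, 0, 0, -0.0], [0, 0, 21, 0, 0, -0.0], [0, 0, 32, 0, 0, -0.0], [0, 0, 42, 0, 0, -0.0], [0, 0, 44, 0, 0, -0.0], [0, 0, 46, 0, 0, -0.0], [0, 0, 48, 0, 0, -0.0], [0, 0, 50, 0, 0, -0.0], [0, 0, 50, 0, 0, -0.0]]
[560.9408344746024, 284.5602392502205, 30.328000000000003, 1.644786110661842]
```

Emit:
{"name": "arm_command", "arguments": {
  "commands": [
    [[0,0,28,0,0,0],[0,0,56,0,0,0],[0,0,84,0,0,0],[0,-1,112,0,0,0],[0,-1,140,0,0,0],[0,-1,149,0,0,0],[0,-1,157,0,0,0],[0,-1,165,0,0,0],[0,-1,165,0,0,0],[0,-1,165,0,0,0],[0,-1,165,0,0,0]]
  ]
}}

```text
time: 20.05
eef_pos: [440.4, 139.4, 26.3]
orientation: [0.68, 0.733, 0.001, 0.001]
ft_force: [0.2, 1.0, 1.0]
finger_gap: 1.002
grip_force: 0.0
```

Emit:
{"name": "arm_command", "arguments": {
  "commands": [
    [[0,0,0,0,0,0],[0,0,0,0,0,0],[0,0,0,0,0,0],[0,0,0,0,0,0],[0,0,0,0,0,0],[0,0,0,0,0,0],[0,0,0,0,0,0],[0,0,0,0,0,0]]
  ],
  "fingers": 1
}}

```text
time: 20.72
eef_pos: [439.8, 139.2, 26.1]
orientation: [0.681, 0.733, 0.0, 0.0]
ft_force: [-1.1, -0.1, 4.4]
finger_gap: 0.472
grip_force: 60.2
```

Emit:
{"name": "arm_command", "arguments": {
  "commands": [
    [[0,0,-14,0,0,0],[0,0,-27,0,0,0],[0,0,-41,0,0,0],[0,0,-55,0,0,0],[20,19,-55,0,0,0],[39,38,-55,0,0,0],[58,57,-55,0,0,0],[78,76,-55,0,0,0],[97,94,-55,0,0,0],[117,113,-55,0,0,0],[136,132,-55,0,0,0],[136,132,-55,0,0,0]]
  ]
}}

```text
time: 21.72
eef_pos: [565.1, 288.5, 80.2]
orientation: [0.68, 0.733, 0.003, 0.001]
ft_force: [1.4, -0.1, -1.4]
finger_gap: 0.476
grip_force: 60.7
```

Emit:
{"name": "arm_command", "arguments": {
  "commands": [
    [[0,0,11,0,0,0],[0,0,21,0,0,0],[0,0,32,0,0,0],[0,0,42,0,0,0],[0,0,44,0,0,0],[0,0,46,0,0,0],[0,0,48,0,0,0],[0,0,50,0,0,0],[0,0,50,0,0,0]]
  ]
}}

```text
time: 22.47
eef_pos: [561.4, 284.6, 31.1]
orientation: [0.68, 0.733, 0.0, 0.0]
ft_force: [-0.8, -0.3, 1.5]
finger_gap: 0.472
grip_force: 60.9
```

```bash
python3 wr.py tall_bottle_mid
```

```text
t 22.4667 tcp [561.4 284.6  31.1] gap 0.47 cmd [560.94 284.56  30.33   1.64]
tall_bottle_mid 0.62 [256. 243. 130. 184.] ctr [560.4 292.8] size [14. 28.] ang 3.4 zt 96.2 bgr [43. 68. 98.]
```

Emit:
{"name": "arm_command", "arguments": {
  "commands": [
    [[0,0,0,0,0,0],[0,0,0,0,0,0],[0,0,0,0,0,0],[0,0,0,0,0,0],[0,0,0,0,0,0],[0,0,0,0,0,0]]
  ],
  "fingers": -1
}}

```text
time: 23.07
eef_pos: [560.9, 284.6, 30.2]
orientation: [0.68, 0.733, -0.0, 0.0]
ft_force: [-0.5, -0.7, 0.4]
finger_gap: 1.002
grip_force: 0.0
```

```bash
python3 plan.py 561,284.5,150,94.5,5; python3 plan.py 355,287,150,161.5,11 355,287,150,161.5,1
```

```text
5 [[0, 0, -24, 0, 0, -0.0], [0, 0, -48, 0, 0, -0.0], [0, 0, -72, 0, 0, -0.0], [0, 0, -96, 0, 0, -0.0], [0, 0, -120, 0, 0, -0.0]]
12 [[2, -19, 0, 0, 0, -0.11], [3, -37, 0, 0, 0, -0.21], [5, -56, 0, 0, 0, -0.32], [6, -75, 0, 0, 0, -0.43], [8, -93, 0, 0, 0, -0.53], [10, -112, 0, 0, 0, -0.64], [11, -131, 0, 0, 0, -0.75], [13, -149, 0, 0, 0, -0.85], [14, -168, 0, 0, 0, -0.96], [16, -187, 0, 0, 0, -1.07], [18, -205, 0, 0, 0, -1.17], [18, -205, 0, 0, 0, -1.17]]
```

Emit:
{"name": "arm_command", "arguments": {
  "commands": [
    [[0,0,-24,0,0,0],[0,0,-48,0,0,0],[0,0,-72,0,0,0],[0,0,-96,0,0,0],[0,0,-120,0,0,0]]
  ]
}}

```text
time: 23.48
eef_pos: [560.7, 284.5, 151.3]
orientation: [0.68, 0.733, -0.0, -0.0]
ft_force: [0.3, -0.0, 0.2]
finger_gap: 0.998
grip_force: 0.0
```

Emit:
{"name": "arm_command", "arguments": {
  "commands": [
    [[2,-19,0,0,0,-0.11],[3,-37,0,0,0,-0.21],[5,-56,0,0,0,-0.32],[6,-75,0,0,0,-0.43],[8,-93,0,0,0,-0.53],[10,-112,0,0,0,-0.64],[11,-131,0,0,0,-0.75],[13,-149,0,0,0,-0.85],[14,-168,0,0,0,-0.96],[16,-187,0,0,0,-1.07],[18,-205,0,0,0,-1.17],[18,-205,0,0,0,-1.17]]
  ]
}}

```text
time: 24.48
eef_pos: [351.1, 286.6, 150.0]
orientation: [0.161, 0.987, -0.001, -0.002]
ft_force: [1.0, -0.8, 0.4]
finger_gap: 0.999
grip_force: 0.0
```

Emit:
{"name": "arm_command", "arguments": {
  "commands": [
    [[0,0,0,0,0,0],[0,0,0,0,0,0],[0,0,0,0,0,0]]
  ]
}}

```text
time: 24.73
eef_pos: [356.4, 287.6, 150.4]
orientation: [0.163, 0.987, 0.0, 0.001]
ft_force: [-0.5, -0.2, -0.3]
finger_gap: 1.0
grip_force: 0.0
```

```bash
python3 wr.py short_box_mid w5
```

```text
t 24.7333 tcp [356.4 287.6 150.4] gap 1.0 cmd [355.17 287.36 150.33   2.81]
short_box_mid 0.91 [136. 220.  90.  74.] ctr [340.2 184.6] size [31. 59.] ang -80.7 zt 22.2 bgr [ 42. 148. 163.]
short_box_mid 0.65 [404. 106.  94.  85.] ctr [330.6 391. ] size [31. 58.] ang 33.3 zt 22.1 bgr [ 47. 142. 158.]
```

View pics/w5.png

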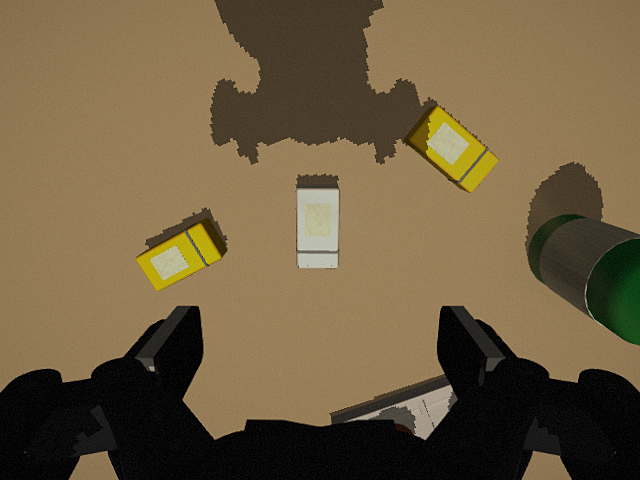

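```bash
python3 plan.py 352.7,285.3,20,161.5,5  352.7,285.3,4,161.5,3  352.7,285.3,4,161.5,3; python3 plan.py 352.7,285.3,100,161.5,4 430,65,100,162,7 ; python3 plan.py 546,-266.5,100,163.5,11 546,-266.5,100,163.5,1; python3 plan.py 546,-266.5,22,163.5,4 546,-266.5,10.3,163.5,4 546,-266.5,10.3,163.5,1; cat c.json
```

```text
11 [[0, -1, 26, 0, 0, -0.0], [1, -1, 52, 0, 0, -0.0], [1, -2, 78, 0, 0, -0.0], [1, -2, 104, 0, 0, -0.0], [2, -3, 130, 0, 0, -0.0], [2, -3, 136, 0, 0, -0.0], [2, -3, 141, 0, 0, -0.0], [2, -3, 146, 0, 0, -0.0], [2, -3, 146, 0, 0, -0.0], [2, -3, 146, 0, 0, -0.0], [2, -3, 146, 0, 0, -0.0]]
11 [[0, 0, -24, 0, 0, -0.0], [0, 0, -48, 0, 0, -0.0], [0, 0, -72, 0, 0, -0.0], [0, 0, -96, 0, 0, -0.0], [-21, -26, -96, 0, 0, -0.01], [-41, -52, -96, 0, 0, -0.01], [-62, -79, -96, 0, 0, -0.01], [-83, -105, -96, 0, 0, -0.01], [-103, -131, -96, 0, 0, -0.01], [-124, -157, -96, 0, 0, -0.01], [-144, -184, -96, 0, 0, -0.01]]
12 [[-19, -25, 0, 0, 0, -0.0], [-39, -51, 0, 0, 0, -0.01], [-58, -76, 0, 0, 0, -0.01], [-78, -101, 0, 0, 0, -0.01], [-97, -127, 0, 0, 0, -0.01], [-117, -152, 0, 0, 0, -0.02], [-136, -177, 0, 0, 0, -0.02], [-155, -202, 0, 0, 0, -0.02], [-175, -228, 0, 0, 0, -0.02], [-194, -253, 0, 0, 0, -0.03], [-214, -278, 0, 0, 0, -0.03], [-214, -278, 0, 0, 0, -0.03]]
9 [[0, 0, 20, 0, 0, 0.0], [0, 0, 39, 0, 0, 0.0], [0, 0, 59, 0, 0, 0.0], [0, 0, 78, 0, 0, 0.0], [0, 0, 81, 0, 0, 0.0], [0, 0, 84, 0, 0, 0.0], [0, 0, 87, 0, 0, 0.0], [0, 0, 90, 0, 0, 0.0], [0, 0, 90, 0, 0, 0.0]]
[546.3685717296034, -266.1640398068478, 10.328000000000003, 2.8547861106618417]
```

Emit:
{"name": "arm_command", "arguments": {
  "commands": [
    [[0,-1,26,0,0,0],[1,-1,52,0,0,0],[1,-2,78,0,0,0],[1,-2,104,0,0,0],[2,-3,130,0,0,0],[2,-3,136,0,0,0],[2,-3,141,0,0,0],[2,-3,146,0,0,0],[2,-3,146,0,0,0],[2,-3,146,0,0,0],[2,-3,146,0,0,0]]
  ],
  "fingers": -0.41
}}

```text
time: 25.75
eef_pos: [353.2, 285.7, 5.2]
orientation: [0.163, 0.987, 0.001, 0.001]
ft_force: [0.2, 0.2, 0.5]
finger_gap: 0.71
grip_force: 0.0
```

Emit:
{"name": "arm_command", "arguments": {
  "commands": [
    [[0,0,0,0,0,0],[0,0,0,0,0,0],[0,0,0,0,0,0],[0,0,0,0,0,0],[0,0,0,0,0,0],[0,0,0,0,0,0],[0,0,0,0,0,0],[0,0,0,0,0,0]]
  ],
  "fingers": 1
}}

```text
time: 26.42
eef_pos: [352.8, 285.5, 5.1]
orientation: [0.163, 0.987, 0.0, 0.001]
ft_force: [-0.4, -0.7, 5.5]
finger_gap: 0.335
grip_force: 60.0
```

Emit:
{"name": "arm_command", "arguments": {
  "commands": [
    [[0,0,-24,0,0,0],[0,0,-48,0,0,0],[0,0,-72,0,0,0],[0,0,-96,0,0,0],[-21,-26,-96,0,0,-0.01],[-41,-52,-96,0,0,-0.01],[-62,-79,-96,0,0,-0.01],[-83,-105,-96,0,0,-0.01],[-103,-131,-96,0,0,-0.01],[-124,-157,-96,0,0,-0.01],[-144,-184,-96,0,0,-0.01]]
  ]
}}

```text
time: 27.33
eef_pos: [430.0, 63.2, 100.6]
orientation: [0.158, 0.987, 0.0, 0.0]
ft_force: [0.5, 1.0, -0.5]
finger_gap: 0.339
grip_force: 59.4
```

Emit:
{"name": "arm_command", "arguments": {
  "commands": [
    [[-19,-25,0,0,0,0],[-39,-51,0,0,0,-0.01],[-58,-76,0,0,0,-0.01],[-78,-101,0,0,0,-0.01],[-97,-127,0,0,0,-0.01],[-117,-152,0,0,0,-0.02],[-136,-177,0,0,0,-0.02],[-155,-202,0,0,0,-0.02],[-175,-228,0,0,0,-0.02],[-194,-253,0,0,0,-0.03],[-214,-278,0,0,0,-0.03],[-214,-278,0,0,0,-0.03]]
  ]
}}

```text
time: 28.33
eef_pos: [549.2, -272.8, 100.5]
orientation: [0.144, 0.99, -0.002, 0.003]
ft_force: [0.6, 0.2, -0.3]
finger_gap: 0.334
grip_force: 59.4
```

```bash
python3 - <<'E'
from h import *
im=get_image("scene");cv2.imwrite("pics/sc1.png",cv2.resize(im["img"][100:400,100:500],None,fx=2,fy=2))
o=get_obs();print(o["time"],o["finger_gap"],o["eef_pos"])
E
```

```text
28.3833 0.33201025820927405 [ 547.46887269 -269.35321404  100.12280558]
```

View pics/sc1.png

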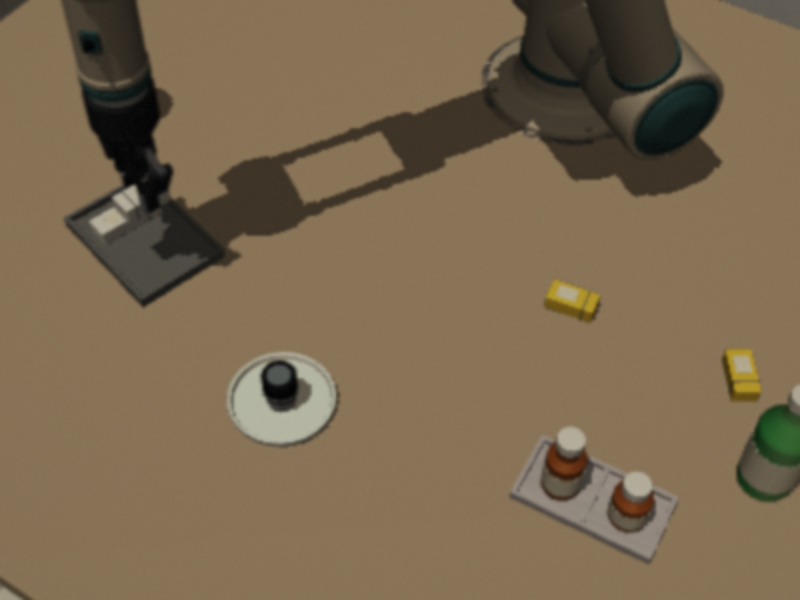

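Bottles stand in separate compartments (565,465) and (630,505), the eyepiece is upright in the dish (280,380), and the long box lies in the grey tray (115,220). Next I lower the short box.

Emit:
{"name": "arm_command", "arguments": {
  "commands": [
    [[0,0,20,0,0,0],[0,0,39,0,0,0],[0,0,59,0,0,0],[0,0,78,0,0,0],[0,0,81,0,0,0],[0,0,84,0,0,0],[0,0,87,0,0,0],[0,0,90,0,0,0],[0,0,90,0,0,0]]
  ]
}}

```text
time: 29.13
eef_pos: [546.7, -266.2, 10.9]
orientation: [0.143, 0.99, -0.0, 0.0]
ft_force: [0.3, 0.1, 0.1]
finger_gap: 0.336
grip_force: 59.4
```

Emit:
{"name": "arm_command", "arguments": {
  "commands": [
    [[0,0,0,0,0,0],[0,0,0,0,0,0],[0,0,0,0,0,0],[0,0,0,0,0,0],[0,0,0,0,0,0]]
  ],
  "fingers": -0.18
}}

```text
time: 29.55
eef_pos: [546.5, -266.3, 10.5]
orientation: [0.143, 0.99, -0.0, 0.0]
ft_force: [-0.3, -0.5, -0.3]
finger_gap: 0.59
grip_force: 0.0
```

Emit:
{"name": "arm_command", "arguments": {
  "commands": [
    [[0,0,-25,0,0,0],[0,0,-50,0,0,0],[0,0,-85,0,0,0],[0,0,-120,0,0,0],[0,0,-160,0,0,0],[-30,30,-180,0,0,0],[-60,60,-190,0,0,0],[-60,90,-190,0,0,0],[-60,120,-190,0,0,0],[-60,150,-190,0,0,0],[-60,150,-190,0,0,0],[-60,150,-190,0,0,0]]
  ]
}}

```text
time: 30.55
eef_pos: [646.6, -137.7, 200.2]
orientation: [0.141, 0.99, -0.0, -0.0]
ft_force: [-0.3, -0.5, 0.2]
finger_gap: 0.591
grip_force: 0.0
```

```bash
python3 - <<'E'
from h import *
im=get_image("top");cv2.imwrite("pics/top1.png",cv2.resize(im["img"][140:320,80:570],None,fx=1.6,fy=1.6,interpolation=cv2.INTER_CUBIC))
B=np.array([558,322.]);S=np.array([536,-301.])
for n in NAMES:
    for d in silhouettes(n,im)[:1]:
        P=world(im,d["mask"]);zt=np.percentile(P[:,2],90);Q=P[abs(P[:,2]-zt)<5];r=cv2.minAreaRect(Q[:,:2].astype(np.float32));print(n,round(d["p"],2),np.round(d["bbox"]),"ctr",np.round(r[0]),"size",np.round(r[1]),"zt",zt.round())
E
```

```text
tall_bottle_mid 0.61 [182. 192.  25.  22.] ctr [561. 283.] size [26. 28.] zt 97.0
short_bottle_mid 0.54 [156. 194.  18.  20.] ctr [555. 358.] size [26. 28.] zt 72.0
long_box_mid 0.91 [457. 199.  24.  38.] ctr [ 526. -336.] size [31. 84.] zt 29.0
short_box_mid 0.82 [142. 293.  22.  29.] ctr [330. 390.] size [57. 30.] zt 25.0
eyepiece_mid 0.5 [324. 160.  16.  17.] ctr [633. -23.] size [36. 35.] zt 57.0
bottle_tray 0.57 [148. 183.  72.  46.] ctr [556. 322.] size [ 82. 157.] zt 13.0
slide_tray 0.77 [422. 180.  77.  68.] ctr [ 535. -303.] size [170. 122.] zt 14.0
dish 0.84 [308. 146.  48.  54.] ctr [634. -20.] size [115. 119.] zt 10.0
cup 0.83 [516. 266.  35.  35.] ctr [ 373. -466.] size [70. 70.] zt 84.0
gel_bottle 0.69 [150. 181.  69.  45.] ctr [556. 321.] size [ 82. 157.] zt 13.0
```

View pics/top1.png

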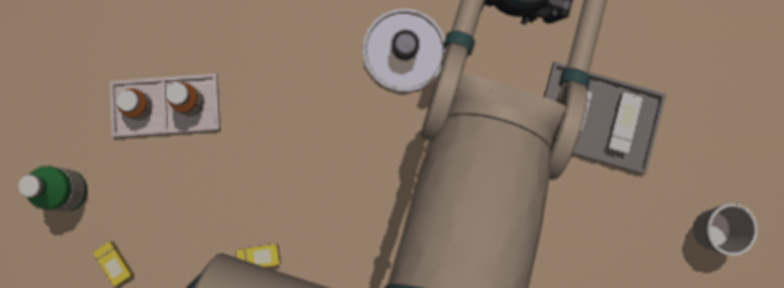

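All is in place in the top view. The short box (580,110) is mostly hidden by the arm, so I check it in the scene view.

```bash
python3 - <<'E'
from h import *
im=get_image("scene");cv2.imwrite("pics/sc2.png",cv2.resize(im["img"][150:300,110:310],None,fx=4,fy=4))
for n in ["short_box_mid","long_box_mid"]:
    for d in silhouettes(n,im)[:3]:
        P=world(im,d["mask"]);zt=np.percentile(P[:,2],90);Q=P[abs(P[:,2]-zt)<5];r=cv2.minAreaRect(Q[:,:2].astype(np.float32));print(n,round(d["p"],2),np.round(d["bbox"]),"ctr",np.round(r[0]),"size",np.round(r[1]),"zt",zt.round())
E
```

```text
short_box_mid 0.94 [464. 273.  16.  28.] ctr [336. 392.] size [64. 30.] zt 24.0
short_box_mid 0.73 [169. 217.  21.  19.] ctr [ 555. -266.] size [34. 43.] zt 28.0
short_box_mid 0.69 [376. 242.  23.  17.] ctr [345. 187.] size [32. 56.] zt 24.0
long_box_mid 0.8 [148. 199.  21.  24.] ctr [ 543. -338.] size [32. 54.] zt 29.0
long_box_mid 0.68 [133. 198.  83.  56.] ctr [ 538. -301.] size [176. 120.] zt 15.0
long_box_mid 0.33 [374. 314.  18.  38.] ctr [565. 285.] size [30. 25.] zt 96.0
```

View pics/sc2.png

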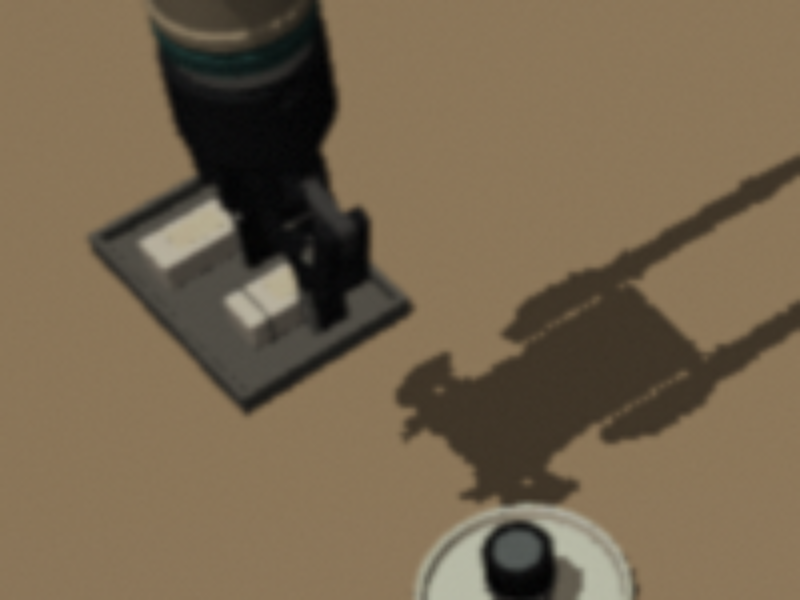

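The two white boxes lie flat and apart on the tray floor, at (190,240) and (270,300), with labels up. Their tops read about 27 mm. The arm is clear of everything, so I hand in.

```bash
python3 -c "
from plant import *
print(get_obs()['time']); print(finish_job())"
```

```text
31.25
the job is handed in; nothing more can be done
None
```

I handed the job in at 31 s. The last pictures show both bottles upright in separate compartments, both white boxes flat on the grey tray floor, and the eyepiece upright in the dish. The cup and gel bottle were not touched; no verdict was returned.

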